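# Set the screwdriver controller to step six and confirm

## Task

On top of the grey controller box, push the selector lever round with a fingertip, counting the clicks, to the sixth mark (marks count clockwise from the shortest) and leave it there. Then press the larger of the two round buttons fully down to confirm, and let it come back up. Only push and press: do not shift or lift the box, do not press the smaller button, and leave everything else where it is.

Things in the scene. Friction and masses are not known exactly. Their poses are not given: they have to be found in the camera images.
- controller: Loose grey steel box on rubber feet, about 3 kg, 210 (x) by 160 (y) by 70 mm high. Origin: centre of its underside; z up, x away from the robot at yaw 0. On its flat top (panel): selector axis at x +35, y 0 mm; larger button at -78, -40 mm; smaller button at -78, +45 mm; a small gear lies near -43, +5 mm.
- selector_axis (a point): Point on the selector's vertical turning axis, at the level of the panel. It has the box's axes.
- selector (a joint): Angle of the selector lever, rad, clockwise from above: 0 at mark 1 (shortest mark), a click every 0.5236, mark 6 at 2.618, mark 8 (longest) 3.665; stops 0.08 beyond the ends. At value v it points 1.8326 - v anticlockwise of the box's x. It starts at one of marks 1 to 4. Past halfway between clicks it jumps to the next and centres itself; about 3 N near the end of the lever moves it.
- lever_tip (a point): Top of the lever's outer end, 43 mm from the axis, 33 mm above the panel; x points outward along the lever, z up. The lever is a black bar 14 mm wide with upright flat sides, from the axis to 50 mm out, 9 to 33 mm above the panel, a white line on top; its round hub is 42 mm across, 26 mm high.
- confirm_top (a point): Centre of the top of the larger round button's black cap (32 mm across, 18 mm above the panel), in a steel collar; pressed straight down.
- confirm (a joint): How far the larger button is pressed, m: 0 up, 0.006 fully down. A spring pushes it back; fully down takes about 5 N.
- other_button_top (a point): Centre of the top of the smaller round button (18 mm across, 17 mm above the panel), to be left alone.
- other_button (a joint): How far the smaller button is pressed, m (0 up, 0.005 down).
- idler_gear: White plastic gear, 36 mm across, 20 mm high, lying loose on the panel between the selector and the buttons; origin at the centre of its underside.
- threadlocker: Red bottle with white nozzle, 26x38x112 mm, standing on the bench behind the toggle clamp, left of the box; origin under its centre.
- oiler: White bottle with yellow nozzle, 29x42x123 mm, standing on the bench behind the box; origin under its centre.
- date_stamp: Black hand stamp, 30x44x82 mm, standing behind the box; origin under its centre.
- hex_key_set: Red holder with hex keys, 37x105x20 mm, lying in front of the box; origin under its centre.
- screwdriver: Screwdriver with orange handle, 204 mm long, lying near the bench's front edge, left of the box; origin under its centre.

How it is judged (in metres and radians):
On the way, in this order (a step that is already met when the one before it is completed fails the run):
1. the selector rests at the sixth mark, button not yet pressed (value of joint selector between 2.488 and 2.748 rad and value of joint confirm below 0.0015 m and velocity of joint selector between -0.1 and 0.1 rad/s), for 0.3 s.
2. the larger button is pressed fully down with the selector at the sixth mark (value of joint selector between 2.488 and 2.748 rad and value of joint confirm above 0.0048 m), for 0.04 s.
At the end, for the whole second after the job is handed in: The selector rests at the sixth mark (within 0.13 rad), both buttons are up (within 1 mm), the box is within 12 mm of where it stood and the loose things within 25 mm of theirs (value of joint selector between 2.488 and 2.748 rad and value of joint each of confirm, other_button below 0.001 m and distance of controller from where it was at the start of the episode below 0.012 m and linear speed of controller below 0.02 m/s and distance of each of idler_gear, threadlocker, oiler, date_stamp, hex_key_set, screwdriver from where it was at the start of the episode below 0.025 m); the robot touches nothing.
It fails at once if the larger button is pressed while the selector is not at the sixth mark (value of joint confirm above 0.003 m and not (value of joint selector between 2.488 and 2.748 rad)).
It fails at once if the smaller button is pressed (value of joint other_button above 0.002 m).
It fails at once if the box is shifted by more than 15 mm or lifted (distance of controller from where it was at the start of the episode above 0.015 m or height (world z) of controller above 0.008 m or angle between controller's own z axis and vertical above 0.05 rad).
It fails at once if the gear, a bottle, the stamp, the hex keys or the screwdriver is moved by more than 30 mm or lifted (distance of any of idler_gear, threadlocker, oiler, date_stamp, hex_key_set, screwdriver from where it was at the start of the episode above 0.03 m).
It also fails if it takes over 58 s, if anything falls off the work surface, if the arm or the gripper's body presses on something with over 40 N, if the wrist force passes 120 N, or if a joint passes its speed limit or range.

## Robot

A 6-joint arm with a two-finger parallel gripper is mounted at the origin on a cart in front of the work surface, level with it; the furniture and walls round the work are solid. World frame = base frame: x ahead of the robot, y to its left, z up, the work surface at z = 0. Lengths are in mm, angles in degrees, forces in N, time in s.
With the tool pointing down it reaches from about 300 to 850 mm from the base axis. Payload 4.2 kg.
Tool frame: the origin (TCP) lies at the very end of the fingers, on their centre line; the grasp point (between the pads) lies env.pinch_z behind it (env.pinch_z is the distance from the TCP to the grasp point, in mm); z points along the fingers, y is the line along which they close (so a half turn about z gives the same grasp; the last joint's range is limited). The gripper opens to 91 mm and grips with 3 to 60 N. Pads are 32 mm wide; open, the fingers measure 118 mm over their backs; the gripper's body (76 mm by 178 mm) begins 60 mm behind the grasp point.
Start: joints at [-1.146, 18.312, 89.639, -0, 72.044, -1.146], TCP at [575.019, 0, 183.676] pointing down, gripper open.
Joint ranges: [-177.97, 177.97], [-48.28, 115.42], [12.27, 149.76], [-77.06, 257.06], [2.81, 150.46], [-146.56, 146.56]. Speed limits (degrees/s): [147.25, 147.25, 180, 180, 180, 180].

## Interface

Orientations are given as [roll, pitch, yaw] about the fixed x, y, z axes, in that order (R = Rz(yaw) Ry(pitch) Rx(roll)).
In Python, from workcell import state, vision, job_done, env gives the robot as it stands.
- The arm moves only by the tool servo_tool, never from a script. Its argument "rows" is a list of rows, each a list of 5 numbers: the shift along the tool's x, y, z scaled (see below), then the turn about the tool's z scaled (see below), then the opening, from 0 (shut) to 1 (fully open). A call has 1 to 20 rows; each row is the pose to reach, as a shift and turn from the pose commanded when the call began, along the tool's axes at that moment; what a row does not reach only later rows make up. The controller multiplies each number of a shift by 200 mm and each number of a turn by 90 degrees. A row lasts 1/12 s, in which the tool goes at most 41.7 mm and 7.16 degrees, less where a joint would pass 70% of its speed; a pose out of reach is approached as far as the arm can. A call with a number of a shift or a turn outside -1 to 1 is refused whole. A call with a gripper value outside its range is refused whole. The fingers move at their own pace and stop on an object; "force" is the grip in N (left out, the last holds). Time passes only in rows, so rows that repeat a pose let the fingers close. It gives the time, the measured TCP pose, the force, the opening and the grip force at its end, in the units of the state.
- state(): the state, without advancing time (a new reading comes with each control period).
- vision.grab_frame(name): name is "side" or "top" or "wrist"; returns the picture (480x640x3 uint8, red, green, blue); there is no depth.
- vision.camera_info(name): a dict with "vertical_fov" (degrees; the focal length in pixels is half the picture's height over the tangent of half this angle, whatever the lens; pixels are square), "cx", "cy" (the principal point, pixels), "T" (4x4, takes a point from camera to world coordinates). Camera axes: x right, y up, looking along -z (the intrinsics and any distortion apply to the point x, -y, -z); pixel columns grow to the right and rows downward; lengths in mm; the calibration is good to about 2 mm. A picture is of the moment at which its call begins: read the wrist's pose just before it. camera_info takes no time and is no camera call; for the wrist camera it gives the pose at the moment of the call.
- job_done(): hands the job in; it is judged then, once.
The state is a dict: "time_s": time; "qpos": joint angles; "qvel": joint speeds; "effort": joint torques, N m; "ee_pos": TCP position; "ee_rot": TCP orientation; "force": force on the tool from outside, world axes, zero at the start; "torque": the same for the moment, N m; "gripper_width": finger opening in mm; "gripper_force": force on a finger pad.
Only numpy, scipy, OpenCV 4.12 (cv2) and the standard library are available. Lean on these libraries where they do the work, as an engineer would, in place of code of your own. Each camera call takes 0.05 s, during which the arm holds its last target. There are 200 camera calls.

## Working session

There is one attempt and no reset: what is moved stays moved. The work goes in short steps, Python scripts to look and compute and a tool call to move; the robot and the scene stay as the last step left them, time stands still between calls to the robot, and variables do not carry over. Pictures are saved under pics/ and viewed, at most 10 in all, crops included, and the job is handed in when it is done.

Besides the shell and the picture viewer there is one more tool, called after "Emit:" as name(argument=value, ...) on one line, values as JSON. servo_tool: Moves the arm, as the interface text tells. Its arguments: {"type":"object","properties":{"rows":{"type":"array"},"force":{"type":"number"}},"required":["rows"]}

```bash
mkdir -p pics
python3 - <<'E'
from workcell import state, vision, env
import cv2
print(state()); print(env.pinch_z)
for n in("top","side","wrist"):
    i=vision.camera_info(n);print(n,i)
    cv2.imwrite(f"pics/{n}0.png",vision.grab_frame(n)[:,:,::-1])
E
```

```text
{'time_s': 0.0, 'qpos': array([-1.14586199e+00,  1.83531699e+01,  8.97072778e+01, -2.43036225e-04,
        7.20424649e+01, -1.14370415e+00]), 'qvel': array([-0.01860231,  0.05273777,  0.03738048,  0.02797111,  0.07225179,
        0.05931897]), 'effort': array([-5.01459035e-04, -4.12465632e+01, -2.31973493e+01,  7.28826877e-02,
        4.58198413e-02, -1.41870069e-04]), 'ee_pos': array([5.74441720e+02, 1.09943081e-02, 1.82799088e+02]), 'ee_rot': array([-1.79897103e+02, -1.82312743e-03,  8.99979157e+01]), 'force': array([ 0.41360759,  0.31971405, -0.47542186]), 'torque': array([-0.0006684 , -0.01082292,  0.04032113]), 'gripper_force': 0.0, 'gripper_width': 91.47221432153745}
18.8
top {'vertical_fov': 42.43499973963881, 'cx': 338.0078334266097, 'cy': 239.18678593892605, 'T': array([[ 1.90280052e-02,  9.91401653e-01, -1.29463115e-01,
         4.21326143e+02],
       [-9.99813583e-01,  1.92920121e-02,  7.85355407e-04,
         3.78841947e+01],
       [ 3.27620662e-03,  1.29424037e-01,  9.91583927e-01,
         1.23571606e+03],
       [ 0.00000000e+00,  0.00000000e+00,  0.00000000e+00,
   
[... 203 characters left out ...]
2],
       [-2.53815978e-01,  4.71422886e-01, -8.44593341e-01,
        -6.52416483e+02],
       [ 6.12439534e-03,  8.73953813e-01,  4.85970395e-01,
         5.08292936e+02],
       [ 0.00000000e+00,  0.00000000e+00,  0.00000000e+00,
         1.00000000e+00]])}
wrist {'vertical_fov': 68.55103319636005, 'cx': 310.7819773097495, 'cy': 240.71013190713307, 'T': array([[ 9.99998977e-01,  2.08695463e-04,  1.41485755e-03,
         5.75863087e+02],
       [-5.34552795e-04,  9.72135069e-01,  2.34420822e-01,
         6.56038550e+01],
       [-1.32651008e-03, -2.34421338e-01,  9.72134186e-01,
         3.83946167e+02],
       [ 0.00000000e+00,  0.00000000e+00,  0.00000000e+00,
         1.00000000e+00]])}
```

View pics/top0.png

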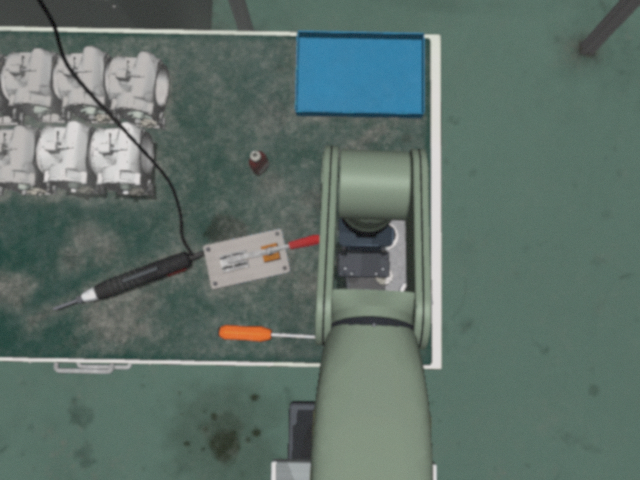

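View pics/wrist0.png

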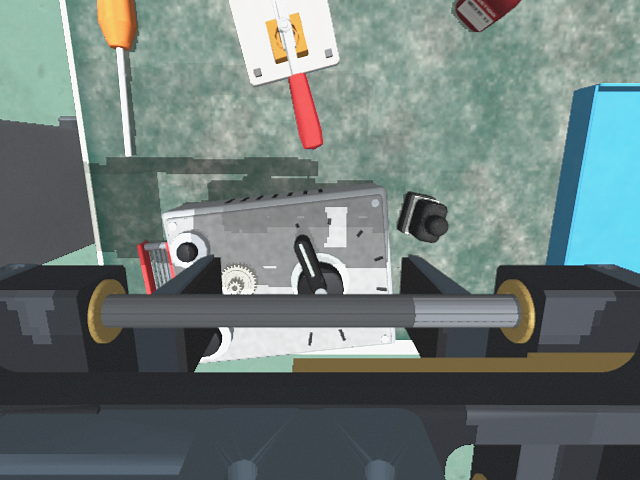

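View pics/side0.png

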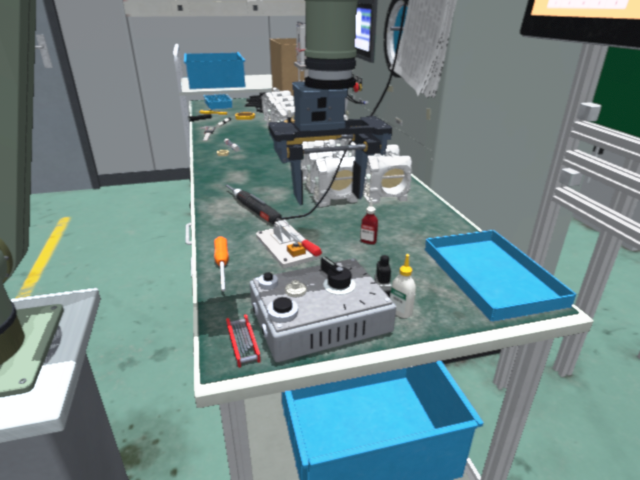

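Top view: box hidden under the arm. In the wrist view (right = +x, up = +y) the box spans about (165,212)-(385,188) along its left edge, with the smaller button at (187,251), the gear at (238,282), the hub at (320,285) and the lever tip near (301,240). The larger button, at about (212,342), is half hidden by a finger. I'll enlarge this.

Run:
```python
import cv2
a=cv2.imread("pics/wrist0.png")[175:375,150:410];b=cv2.imread("pics/side0.png")[250:365,215:425]
cv2.imwrite("pics/w0c.png",cv2.resize(a,None,fx=3,fy=3,interpolation=cv2.INTER_CUBIC))
cv2.imwrite("pics/s0c.png",cv2.resize(b,None,fx=3.8,fy=3.8,interpolation=cv2.INTER_CUBIC))
```

```text
(no output)
```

View pics/w0c.png

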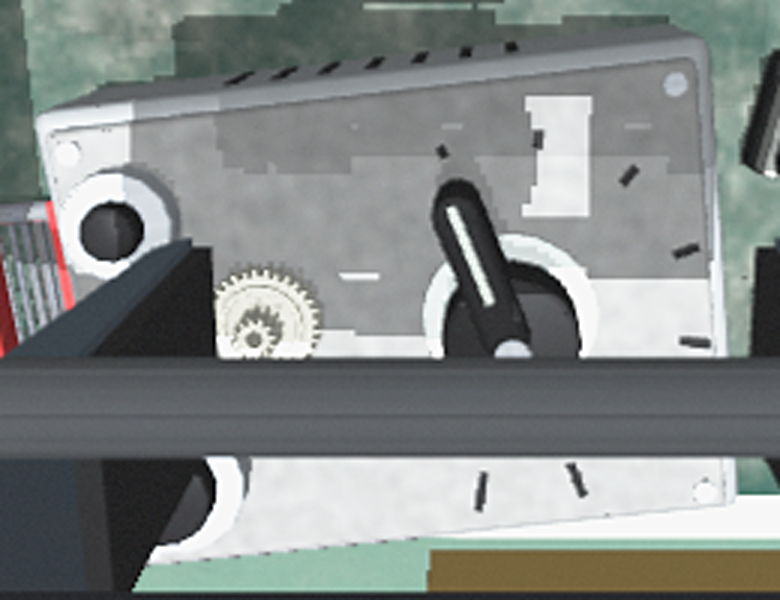

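View pics/s0c.png

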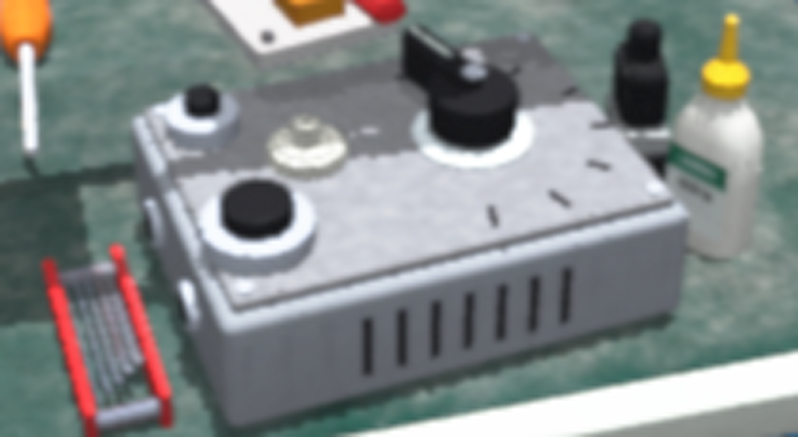

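The lever is at mark 1: its tip lies just under the shortest mark, at crop (443,152). The other marks are at (538,140), (629,176), (686,251) and (695,342), then 7 at (577,480) and 8 at (481,491), with 6 hidden behind the bar. The side crop shows the larger button's cap at (257,197) and the smaller at (202,92). I'll fit the box pose from these.

```bash
cat > fit.py <<'E'
import numpy as np
from scipy.optimize import least_squares
def proj(info,P):
    T=np.array(info["T"]);p=(P-T[:3,3])@T[:3,:3]
    f=240/np.tan(np.radians(info["vertical_fov"]/2))
    return np.c_[info["cx"]+f*p[:,0]/-p[:,2],info["cy"]-f*p[:,1]/-p[:,2]]
E
python3 - <<'E'
from fit import *
from workcell import vision,state
W=vision.camera_info("wrist");S=vision.camera_info("side")
c=lambda l:np.array(l)/3+[150,175]
s=lambda l:np.array(l)/3.8+[215,250]
mk=c([(443,152),(538,140),(629,176),(686,251),(695,342),(577,480),(481,491)]);k=np.array([0,1,2,3,4,6,7])
wb=c([(111,231)]);sb=s([(257,197),(202,92)]);sm=s([(492,215),(560,199),(600,164)]);ks=np.array([7,6,5])
def world(v,P):
    a=v[2];R=np.array([[np.cos(a),-np.sin(a),0],[np.sin(a),np.cos(a),0],[0,0,1]])
    return P@R.T+[v[0],v[1],0]
def marks(v,k):
    t=1.8326-.5236*k;return world(v,np.c_[35+v[3]*np.cos(t),v[3]*np.sin(t),0*t+v[4]])
def res(v,cams="ws"):
    o=[]
    sh=np.array([v[5],v[6]])
    if "w" in cams:o+=[(proj(W,marks(v,k))-mk).ravel(),(proj(W,world(v,np.array([[-78,45,v[4]+17]])))-wb).ravel()]
    if "s" in cams:o+=[(proj(S,world(v,np.array([[-78,-40,v[4]+18],[-78,45,v[4]+17.]])))-sb).ravel(),(proj(S,marks(v,ks))-sm).ravel()]
    return np.r_[np.concatenate(o),(v[4]-70)/2]
for cm in("w","s","ws"):
    r=least_squares(res,[580,60,.1,60,70,0,0],args=(cm,));v=r.x
    print(cm,np.round(v[:5],2),np.degrees(v[2]).round(2),"rms",np.sqrt(np.mean(r.fun**2)).round(2));print(r.fun.round(1))
t=1.8326
for n,P in dict(axis=[35,0,70],tip=[35+43*np.cos(t),43*np.sin(t),103],confirm=[-78,-40,88],other=[-78,45,87],gear=[-43,5,90]).items():
    print(n,world(v,np.array([P],float)).round(1))
E
```

```text
w [ 5.4948e+02 -5.3550e+01  1.1000e-01  5.8660e+01  7.0120e+01] 6.41 rms 0.86
[-0.9 -1.1  0.8 -0.8  0.8  0.3  0.3  1.  -0.5  1.2 -0.7 -0.9  0.5 -1.4
 -0.3  1.6  0.1]
s [ 5.5059e+02 -4.8470e+01  1.0000e-01  6.2170e+01  6.9890e+01] 5.5 rms 0.36
[-0.5  0.4  0.4  0.3 -0.3 -0.5 -0.  -0.3  0.5  0.  -0.1]
ws [ 5.4957e+02 -5.3050e+01  1.1000e-01  5.8580e+01  7.1410e+01] 6.3 rms 0.92
[-0.7 -1.3  1.1 -0.9  1.1  0.3  0.7  1.1 -0.2  1.3 -0.6 -0.7  0.5 -1.2
 -0.7  1.2 -0.1  1.8 -0.   1.5  0.  -1.  -0.8 -0.8 -1.  -0.   0.7]
axis [[584.4 -49.2  70. ]]
tip [[568.7  -9.1 103. ]]
confirm [[ 476.4 -101.4   88. ]]
other [[467.1 -16.9  87. ]]
gear [[506.3 -52.8  90. ]]
```

Run:
```python
from fit import *
from workcell import vision,state
W=vision.camera_info("wrist");S=vision.camera_info("side")
c=lambda l:np.array(l)/3+[150,175]
s=lambda l:np.array(l)/3.8+[215,250]
mk=c([(443,152),(538,140),(629,176),(686,251),(695,342),(577,480),(481,491)]);k=np.array([0,1,2,3,4,6,7])
wb=c([(111,231)]);sb=s([(257,197),(202,92)]);sm=s([(492,215),(560,199),(600,164)]);ks=np.array([7,6,5])
tipw=c([(458,183+12)])
def world(v,P):
    a=v[2];R=np.array([[np.cos(a),-np.sin(a),0],[np.sin(a),np.cos(a),0],[0,0,1]])
    return P@R.T+[v[0],v[1],0]
def marks(v,k):
    t=1.8326-.5236*k;r=v[3]+v[4]*(k-3.5);return world(v,np.c_[35+r*np.cos(t),r*np.sin(t),0*t+70])
def res(v,cams):
    o=[]
    if "w" in cams:o+=[(proj(W,marks(v,k))-mk).ravel(),(proj(W,world(v,np.array([[-78,45,87.]])))-wb).ravel()]
    if "s" in cams:o+=[(proj(S,world(v,np.array([[-78,-40,88],[-78,45,87.]])))-sb).ravel(),(proj(S,marks(v,ks))-sm).ravel()]
    return np.concatenate(o)
for cm in("w","s","ws"):
    r=least_squares(res,[580,60,.1,60,0],args=(cm,));v=r.x
    print(cm,np.round(v,3),np.degrees(v[2]).round(2),"rms",np.sqrt(np.mean(r.fun**2)).round(2))
    t=1.8326
    for n,P in dict(axis=[35,0,70],tip=[35+43*np.cos(t),43*np.sin(t),103],confirm=[-78,-40,88],hubscrew=[35,0,103]).items():
        q=world(v,np.array([P],float));print(n,q.round(1),((proj(W,q)-[150,175])*3).round())
```

```text
w [ 5.49393e+02 -5.23690e+01  1.11000e-01  5.88030e+01  7.77000e-01] 6.37 rms 0.18
axis [[584.2 -48.5  70. ]] [[510. 316.]]
tip [[568.5  -8.4 103. ]] [[457. 219.]]
confirm [[ 476.3 -100.8   88. ]] [[162. 496.]]
hubscrew [[584.2 -48.5 103. ]] [[513. 356.]]
s [ 5.50703e+02 -4.82680e+01  9.60000e-02  5.93510e+01  1.30300e+00] 5.47 rms 0.28
axis [[585.5 -44.9  70. ]] [[514. 305.]]
tip [[570.5  -4.6 103. ]] [[464. 206.]]
confirm [[476.9 -95.5  88. ]] [[162. 480.]]
hubscrew [[585.5 -44.9 103. ]] [[518. 344.]]
ws [ 5.4950e+02 -5.1909e+01  1.0900e-01  5.8719e+01  8.8200e-01] 6.24 rms 0.62
axis [[584.3 -48.1  70. ]] [[510. 315.]]
tip [[568.7  -8.  103. ]] [[457. 218.]]
confirm [[ 476.3 -100.1   88. ]] [[162. 494.]]
hubscrew [[584.3 -48.1 103. ]] [[513. 354.]]
```

Run:
```python
import numpy as np
A=np.array([584.3,-48.1]);th1=111.3
def C(adv,gap=0,rho=40):
    t=np.radians(th1-adv);u=np.array([np.cos(t),np.sin(t)]);n=np.array([np.sin(t),-np.cos(t)])
    h=13.5*abs(n[0])+16*abs(n[1]);return A+rho*u-(7+h+gap)*n
prev=np.array([575.02,0])
c0=C(0,14);print("start",c0.round(1),"row from home",((c0-prev)[::-1]/200).round(4))
for a in range(0,151,7): print(a,C(a).round(1),((C(a)-c0)[::-1]/200).round(3).tolist())
e=C(143);print("retreat",((C(143,15)-c0)[::-1]/200).round(3),C(143,15))
```

```text
start [533.1 -25.1] row from home [-0.1257 -0.2097]
0 [546.1 -20.1] [0.025, 0.065]
7 [551.1 -15.3] [0.049, 0.09]
14 [557.  -11.3] [0.069, 0.12]
21 [563.5  -8.2] [0.085, 0.152]
28 [566.8  -5.8] [0.097, 0.169]
35 [570.5  -3.6] [0.108, 0.187]
42 [574.8  -1.7] [0.117, 0.209]
49 [ 5.795e+02 -4.000e-01] [0.124, 0.232]
56 [5.847e+02 3.000e-01] [0.127, 0.258]
63 [5.902e+02 2.000e-01] [0.127, 0.286]
70 [595.9  -0.7] [0.122, 0.314]
77 [601.7  -2.6] [0.113, 0.343]
84 [607.3  -5.4] [0.099, 0.371]
91 [612.6  -9.2] [0.08, 0.397]
98 [617.3 -13.9] [0.056, 0.421]
105 [621.4 -19.5] [0.028, 0.442]
112 [624.6 -25.4] [-0.001, 0.458]
119 [627.2 -29. ] [-0.019, 0.471]
126 [629.6 -33.2] [-0.04, 0.482]
133 [631.4 -37.9] [-0.064, 0.492]
140 [632.6 -43.2] [-0.09, 0.498]
147 [633.  -48.8] [-0.118, 0.5]
retreat [-0.038  0.539] [640.77368075 -32.78340783]
```

Emit:
servo_tool(rows=[[0,0,0,0,0],[0,-0.1,0,0,0],[0,-0.2,0,0,0],[0,-0.2,0,0,0],[0,-0.2,0,0,0],[0,-0.2,0,0,0],[0,-0.2,0,0,0],[0,-0.2,0,0,0],[0,-0.2,0,0,0],[0,-0.2,0,0,0]], force=10)

```text
time_s: 0.98
ee_pos: [535.4, -0.0, 183.5]
ee_rot: [-180.0, -0.0, 90.0]
force: [0.5, -0.6, -0.1]
gripper_width: 27.6
gripper_force: 0.0
```

Emit:
servo_tool(rows=[[-0.06,-0.02,0.05,0,0],[-0.06,-0.02,0.15,0,0],[-0.06,-0.02,0.2,0,0],[-0.06,-0.02,0.2,0,0],[-0.06,-0.02,0.2,0,0],[-0.06,-0.02,0.3,0,0],[-0.06,-0.02,0.4,0,0],[-0.06,-0.02,0.45,0,0],[-0.06,-0.02,0.485,0,0],[-0.06,-0.02,0.485,0,0],[-0.06,-0.02,0.485,0,0]])

```text
time_s: 1.9
ee_pos: [531.6, -12.0, 87.3]
ee_rot: [179.9, 0.0, 90.0]
force: [-0.7, -0.6, 0.4]
gripper_width: 0.4
gripper_force: 0.0
```

Emit:
servo_tool(rows=[[0,0.04,0,0,0],[-0.01,0.07,0,0,0],[-0.012,0.085,0,0,0],[-0.014,0.1,0,0,0],[-0.006,0.115,0,0,0],[0.003,0.13,0,0,0],[0.011,0.146,0,0,0],[0.019,0.162,0,0,0],[0.025,0.17,0,0,0],[0.031,0.179,0,0,0],[0.037,0.188,0,0,0],[0.042,0.197,0,0,0],[0.047,0.208,0,0,0],[0.051,0.219,0,0,0],[0.055,0.23,0,0,0],[0.058,0.242,0,0,0],[0.06,0.255,0,0,0],[0.061,0.268,0,0,0],[0.061,0.268,0,0,0],[0.061,0.268,0,0,0]])

```text
time_s: 3.57
ee_pos: [584.7, 0.2, 86.6]
ee_rot: [-180.0, 0.0, 90.0]
force: [0.1, -0.1, 0.0]
gripper_width: 0.3
gripper_force: 0.0
```

Run:
```python
from workcell import state, vision
import cv2
s=state();print(s["ee_pos"],s["force"])
a=vision.grab_frame("wrist")[150:400,150:450,::-1];b=vision.grab_frame("side")[240:365,215:425,::-1]
a=cv2.resize(a,(480,400),interpolation=cv2.INTER_CUBIC);b=cv2.resize(b,(320,190),interpolation=cv2.INTER_CUBIC)
b=cv2.copyMakeBorder(b,0,210,0,0,cv2.BORDER_CONSTANT)
cv2.imwrite("pics/m1.png",cv2.hconcat([a,b]))
```

```text
[5.84730817e+02 1.75879219e-01 8.66038959e+01] [ 0.14178061 -0.10993741  0.00627592]
```

View pics/m1.png

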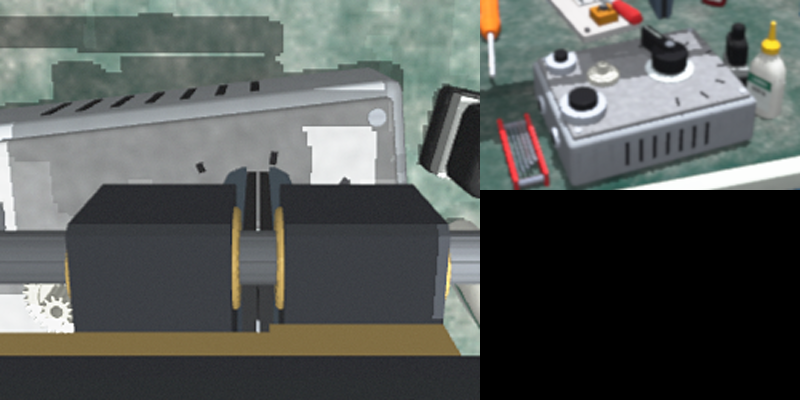

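Run:
```python
from fit import *
from workcell import state, vision
import cv2
S=vision.camera_info("side");s=state();print(s["time_s"])
A=np.array([584.3,-48.1])
print("tcp",proj(S,np.array([s["ee_pos"]])))
for m in range(5):
    t=np.radians(111.3-30*m);print(m+1,proj(S,np.array([[*(A+50*np.array([np.cos(t),np.sin(t)])),103],[*A,103]])).round().tolist())
b=vision.grab_frame("side")[150:350,215:425,::-1]
cv2.imwrite("pics/m2.png",cv2.resize(b,None,fx=3,fy=3,interpolation=cv2.INTER_CUBIC))
```

```text
3.6667
tcp [[331.68017213 262.58107917]]
1 [[322.0, 257.0], [340.0, 269.0]]
2 [[336.0, 254.0], [340.0, 269.0]]
3 [[350.0, 255.0], [340.0, 269.0]]
4 [[362.0, 260.0], [340.0, 269.0]]
5 [[369.0, 267.0], [340.0, 269.0]]
```

View pics/m2.png

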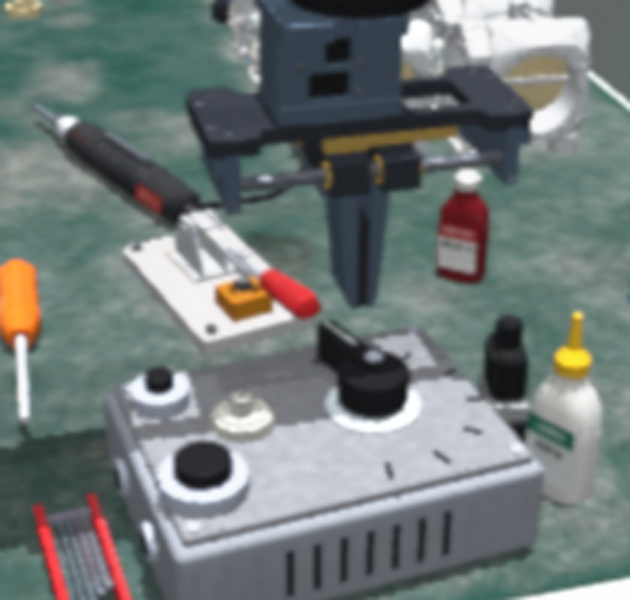

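The side crop shows the lever still at mark 1 (tip near (320,325)). The fingertip, at (365,303) or px (337,251), sits higher than the TCP's projection (332,263). I'll use the low-height wrist frame to check where the panel really is relative to the tool.

Run:
```python
from fit import *
from workcell import state, vision
S=vision.camera_info("side");W=vision.camera_info("wrist")
s=state();print(s["ee_pos"],W["T"][:3,3])
def mark(k,dx=0,dy=0,z=70):
    a=.11;r=58.75+.85*(k-3.5);t=1.8326-.5236*k+a
    return [549.5+35*np.cos(a)+r*np.cos(t)+dx,-52.1+35*np.sin(a)+r*np.sin(t)+dy,z]
print("pred marks",proj(W,np.array([mark(0),mark(1)])).round(1).tolist(),"seen 275,255 320.6,248.8")
print("tcp wrist",proj(W,np.array([s["ee_pos"]])))
def ray(I,u,v):
    f=240/np.tan(np.radians(I["vertical_fov"]/2));T=I["T"]
    d=T[:3,:3]@np.array([(u-I["cx"])/f,-(v-I["cy"])/f,-1]);return T[:3,3],d
o,d=ray(S,336.7,251)
for z in(80,90,100,110,120):
    print(z,(o+d*(z-o[2])/d[2]).round(1))
```

```text
[5.84493107e+02 1.53031571e-01 8.66483135e+01] [585.53870952  65.76643548 287.67558518]
pred marks [[277.3, 255.2], [322.2, 249.1]] seen 275,255 320.6,248.8
tcp wrist [[309.06316291 268.53001082]]
80 [608.3  48.3  80. ]
90 [603.2  32.   90. ]
100 [598.1  15.6 100. ]
110 [593.   -0.8 110. ]
120 [587.9 -17.1 120. ]
```

Run:
```python
from fit import *
from workcell import vision,state
import cv2
S=vision.camera_info("side")
for z in(182.8,203): print(z,proj(S,np.array([[574.4-52,0,z],[574.4+52,0,z]])).round(1).tolist())
a=cv2.imread("pics/side0.png")[140:240,270:420]
b=vision.grab_frame("wrist")[220:320,250:380,::-1]
a=cv2.resize(a,(450,300),interpolation=cv2.INTER_CUBIC);b=cv2.resize(b,(350,300),interpolation=cv2.INTER_CUBIC)
cv2.imwrite("pics/m3.png",cv2.hconcat([a,b]))
```

```text
182.8 [[296.8, 218.1], [356.3, 211.6]]
203 [[296.5, 207.0], [356.8, 200.8]]
```

View pics/m3.png

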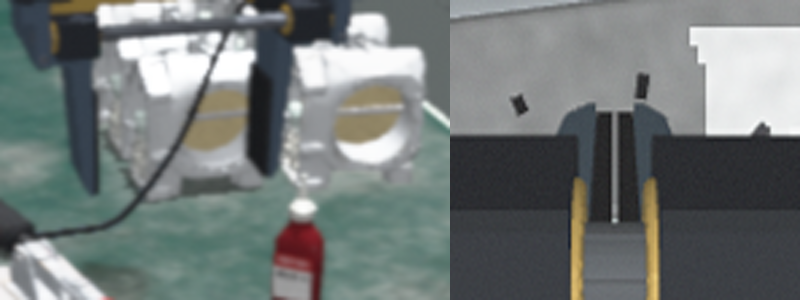

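The fingers visibly end about 20 mm above the reported TCP: tips at (302,204) and (358,198) against a predicted (297,218) and (356,212). So the finger passed over the lever. I'll go back and come in about 20 mm lower.

Emit:
servo_tool(rows=[[0,0,-0.1,0,0],[0,-0.1,-0.1,0,0],[-0.06,-0.268,-0.1,0,0],[-0.06,-0.268,-0.1,0,0],[-0.06,-0.268,0,0,0],[-0.06,-0.268,0.05,0,0],[-0.06,-0.268,0.07,0,0],[-0.06,-0.268,0.09,0,0],[-0.06,-0.268,0.1,0,0],[-0.06,-0.268,0.1,0,0]])

```text
time_s: 4.6
ee_pos: [531.2, -11.7, 66.4]
ee_rot: [-180.0, -0.0, 90.0]
force: [0.6, 0.0, 0.6]
gripper_width: 0.6
gripper_force: 0.0
```

```bash
cat > lev.py <<'E'
from fit import *
from workcell import vision,state
def lever():
    "darkness of the bar's outer end at each mark, side view"
    S=vision.camera_info("side");g=vision.grab_frame("side").mean(2);out=[]
    for m in range(8):
        t=np.radians(111.3-30*m);u=np.array([np.cos(t),np.sin(t)]);n=np.array([-u[1],u[0]])
        P=np.array([[*(np.array([585,-46.5])+r*u+w*n),z] for r in(30,36,42,46) for w in(-5,5) for z in(97,102)])
        p=proj(S,P).round().astype(int);out.append(int(np.median(g[p[:,1],p[:,0]])))
    s=state();print("t",s["time_s"],"ee",s["ee_pos"].round(1),"F",s["force"].round(1),"dark",out)
lever()
E
python3 lev.py
python3 - <<'E'
import numpy as np
A=np.array([584.3,-48.1]);th1=111.3
def C(adv,gap=0,rho=40,hx=9.5,hy=15):
    t=np.radians(th1-adv);u=np.array([np.cos(t),np.sin(t)]);n=np.array([np.sin(t),-np.cos(t)])
    h=hx*abs(n[0])+hy*abs(n[1]);return A+rho*u-(7+h+gap)*n
c0=np.array([531,-12])
for a in list(range(0,150,7))+[143,145,150]: print(a,C(a).round(1),((C(a)-c0)[::-1]/200).round(3).tolist())
E
```

```text
t 4.65 ee [531.4 -11.8  66.7] F [-0.5 -0.5 -0.5] dark [93, 134, 179, 191, 187, 201, 209, 23]
0 [549.9 -18.6] [-0.033, 0.095]
7 [555.1 -14.3] [-0.011, 0.121]
14 [561.  -10.8] [0.006, 0.15]
21 [567.5  -8.2] [0.019, 0.183]
28 [570.9  -6.3] [0.029, 0.2]
35 [574.6  -4.6] [0.037, 0.218]
42 [578.6  -3.2] [0.044, 0.238]
49 [583.1  -2.3] [0.049, 0.26]
56 [587.9  -1.9] [0.05, 0.284]
63 [592.9  -2.2] [0.049, 0.31]
70 [598.2  -3.3] [0.044, 0.336]
77 [603.4  -5.1] [0.034, 0.362]
84 [608.5  -7.8] [0.021, 0.388]
91 [613.4 -11.4] [0.003, 0.412]
98 [617.8 -15.8] [-0.019, 0.434]
105 [621.5 -20.9] [-0.044, 0.453]
112 [624.6 -26.5] [-0.072, 0.468]
119 [627.  -30.5] [-0.093, 0.48]
126 [629.1 -35.1] [-0.116, 0.49]
133 [630.5 -40.2] [-0.141, 0.498]
140 [631.3 -45.6] [-0.168, 0.501]
147 [631.2 -51.4] [-0.197, 0.501]
143 [631.3 -48.1] [-0.18, 0.502]
145 [631.3 -49.7] [-0.189, 0.502]
150 [630.9 -53.9] [-0.209, 0.5]
```

TCP is at 66 mm with no panel contact, which confirms the offset. Pushing now.

Emit:
servo_tool(rows=[[-0.01,0.04,0,0,0],[-0.02,0.07,0,0,0],[-0.02,0.095,0,0,0],[-0.015,0.11,0,0,0],[-0.01,0.121,0,0,0],[-0.002,0.136,0,0,0],[0.006,0.15,0,0,0],[0.013,0.167,0,0,0],[0.019,0.183,0,0,0],[0.024,0.192,0,0,0],[0.029,0.2,0,0,0],[0.033,0.209,0,0,0],[0.037,0.218,0,0,0],[0.044,0.238,0,0,0],[0.049,0.26,0,0,0],[0.05,0.284,0,0,0],[0.05,0.284,0,0,0],[0.05,0.284,0,0,0]])

```text
time_s: 6.15
ee_pos: [588.6, -1.4, 66.7]
ee_rot: [179.9, -0.0, 90.0]
force: [-1.3, 0.5, -0.3]
gripper_width: 0.4
gripper_force: 0.5
```

```bash
python3 lev.py
```

```text
t 6.2 ee [588.5  -1.5  66.8] F [-0.3  0.2 -0.2] dark [129, 63, 70, 128, 130, 143, 203, 23]
```

Emit:
servo_tool(rows=[[0,0.013,0,0,0],[-0.001,0.026,0,0,0],[-0.003,0.039,0,0,0],[-0.006,0.052,0,0,0],[-0.011,0.065,0,0,0],[-0.016,0.078,0,0,0],[-0.022,0.091,0,0,0],[-0.029,0.104,0,0,0],[-0.038,0.116,0,0,0],[-0.047,0.128,0,0,0],[-0.058,0.139,0,0,0],[-0.069,0.15,0,0,0],[-0.081,0.16,0,0,0],[-0.094,0.169,0,0,0],[-0.108,0.177,0,0,0],[-0.122,0.184,0,0,0],[-0.143,0.196,0,0,0],[-0.143,0.196,0,0,0],[-0.143,0.196,0,0,0]])

```text
time_s: 7.78
ee_pos: [627.0, -30.1, 66.8]
ee_rot: [-180.0, -0.1, 90.0]
force: [-1.8, 3.1, 1.7]
gripper_width: 0.7
gripper_force: 1.5
```

```bash
python3 lev.py
```

```text
t 7.8333 ee [627.  -30.1  66.8] F [-1.   3.   0.8] dark [129, 130, 118, 73, 47, 23, 35, 22]
```

Run:
```python
from workcell import vision
import cv2
b=vision.grab_frame("side")[200:325,270:440,::-1]
cv2.imwrite("pics/m4.png",cv2.resize(b,None,fx=4.7,fy=4.7,interpolation=cv2.INTER_CUBIC))
```

```text
(no output)
```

View pics/m4.png

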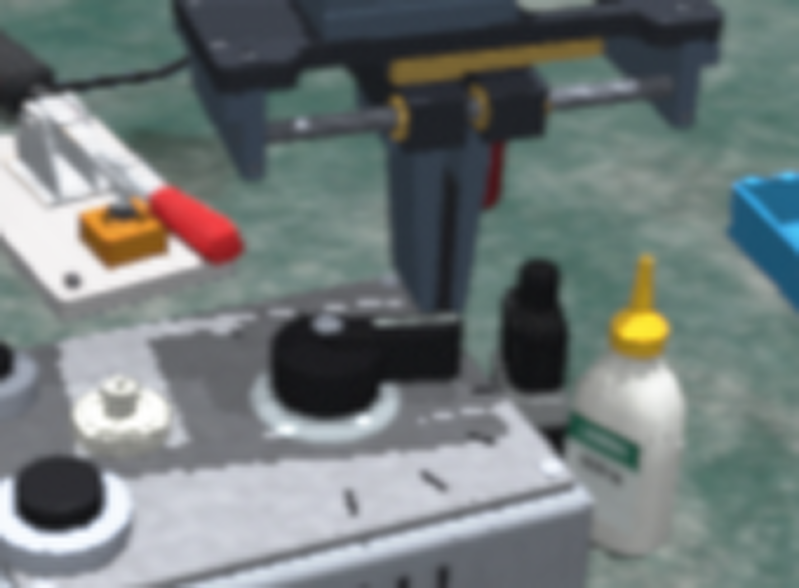

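The lever now points at about mark 5 (end at (458,330), beside the finger), as predicted. Marks 6, 7 and 8 are visible at (483,437), (433,482) and (350,502). One more click to go.

Emit:
servo_tool(rows=[[-0.012,0.005,0,0,0],[-0.023,0.01,0,0,0],[-0.035,0.014,0,0,0],[-0.048,0.018,0,0,0],[-0.057,0.019,0,0,0],[-0.066,0.02,0,0,0],[-0.075,0.021,0,0,0],[-0.081,0.022,0,0,0],[-0.087,0.022,0,0,0],[-0.087,0.022,0,0,0],[-0.087,0.022,0,0,0]])

```text
time_s: 8.8
ee_pos: [631.4, -48.0, 66.7]
ee_rot: [180.0, 0.0, 90.0]
force: [0.6, -0.3, -0.6]
gripper_width: 0.4
gripper_force: 0.0
```

```bash
python3 lev.py
```

```text
t 8.85 ee [631.4 -47.9  66.7] F [ 0.3 -0.5 -0.2] dark [134, 138, 165, 101, 82, 43, 22, 22]
```

Emit:
servo_tool(rows=[[0.03,0.01,0,0,0],[0.08,0.02,0,0,0],[0.08,0.02,-0.1,0,0],[0.08,0.02,-0.25,0,0],[0.0,-0.05,-0.35,0,0],[-0.1,-0.2,-0.35,0,0],[-0.2,-0.35,-0.35,0,0],[-0.26,-0.5,-0.35,0,0],[-0.26,-0.65,-0.35,0,0],[-0.26,-0.775,-0.35,0,0],[-0.26,-0.775,-0.35,0,0],[-0.26,-0.775,-0.35,0,0],[-0.26,-0.775,-0.35,0,0]])

```text
time_s: 9.93
ee_pos: [477.6, -99.4, 137.2]
ee_rot: [179.9, 0.0, 90.0]
force: [0.5, -0.0, 0.1]
gripper_width: 0.1
gripper_force: 0.0
```

```bash
python3 lev.py
python3 - <<'E'
from fit import *
from workcell import vision,state
import cv2
print(state()["ee_pos"])
a=vision.grab_frame("side")[190:350,240:440,::-1];b=vision.grab_frame("wrist")[160:360,250:550,::-1]
a=cv2.resize(a,(500,400),interpolation=cv2.INTER_CUBIC);b=cv2.resize(b,(300,200))
b=cv2.copyMakeBorder(b,0,200,0,0,cv2.BORDER_CONSTANT)
cv2.imwrite("pics/m5.png",cv2.hconcat([a,b]))
E
```

```text
t 9.9833 ee [477.9 -99.4 137. ] F [-0.4  0.1  0.8] dark [138, 142, 194, 198, 180, 68, 23, 24]
[477.87048543 -99.44891008 137.00550394]
```

View pics/m5.png

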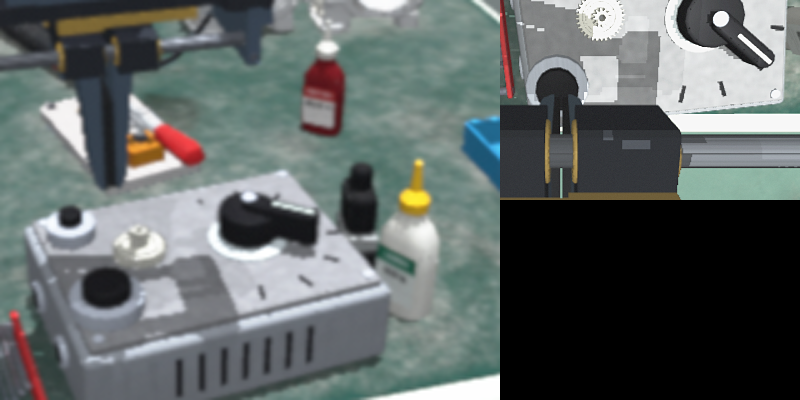

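The lever rests at mark 6: in the wrist inset it points from (720,20) to (768,62), about -41°, with marks 7 and 8 beyond it. Side view: the fingertip is above the larger button at (108,280). I'll press it in steps, watching the force.

Emit:
servo_tool(rows=[[0,-0.005,0.1,0,0],[0,-0.005,0.2,0,0],[0,-0.005,0.28,0,0],[0,-0.005,0.31,0,0],[0,-0.005,0.325,0,0],[0,-0.005,0.335,0,0],[0,-0.005,0.345,0,0],[0,-0.005,0.345,0,0],[0,-0.005,0.345,0,0]])

```text
time_s: 10.83
ee_pos: [476.0, -99.9, 68.3]
ee_rot: [179.9, 0.0, 90.0]
force: [-0.4, -0.2, 0.1]
gripper_width: 0.5
gripper_force: 0.0
```

Emit:
servo_tool(rows=[[0,0,0.01,0,0],[0,0,0.015,0,0],[0,0,0.02,0,0],[0,0,0.02,0,0],[0,0,0.02,0,0]])

```text
time_s: 11.25
ee_pos: [475.4, -99.8, 63.7]
ee_rot: [180.0, -0.0, 90.0]
force: [-0.1, 0.4, -0.6]
gripper_width: 0.5
gripper_force: 0.0
```

Emit:
servo_tool(rows=[[0,0,0.005,0,0],[0,0,0.01,0,0],[0,0,0.015,0,0],[0,0,0.015,0,0],[0,0,0.015,0,0]])

```text
time_s: 11.67
ee_pos: [475.5, -99.8, 60.8]
ee_rot: [180.0, 0.0, 90.0]
force: [-0.2, 0.6, 2.0]
gripper_width: 0.3
gripper_force: 1.0
```

Contact (about 2 N). Continuing down.

Emit:
servo_tool(rows=[[0,0,0.005,0,0],[0,0,0.01,0,0],[0,0,0.015,0,0],[0,0,0.02,0,0],[0,0,0.02,0,0],[0,0,0.02,0,0]])

```text
time_s: 12.17
ee_pos: [475.5, -99.8, 56.8]
ee_rot: [180.0, 0.0, 90.0]
force: [-0.5, -0.1, 4.5]
gripper_width: 0.4
gripper_force: 2.2
```

Emit:
servo_tool(rows=[[0,0,0.005,0,0],[0,0,0.01,0,0],[0,0,0.013,0,0],[0,0,0.013,0,0],[0,0,0.013,0,0],[0,0,0.013,0,0]])

```text
time_s: 12.67
ee_pos: [475.6, -99.8, 55.8]
ee_rot: [179.9, 0.0, 90.0]
force: [-4.0, 2.0, 16.6]
gripper_width: 0.2
gripper_force: 8.3
```

The button is bottomed: the force rises steeply after about 6 mm of travel. Releasing and lifting away.

Emit:
servo_tool(rows=[[0,0,-0.02,0,0],[0,0,-0.08,0,0],[0,0,-0.2,0,0],[0,0,-0.35,0,0],[0,0,-0.5,0,0],[0,0,-0.5,0,0],[0,0,-0.5,0,0],[0,0,-0.5,0,0]])

```text
time_s: 13.33
ee_pos: [474.6, -99.6, 153.0]
ee_rot: [-179.9, -0.0, 90.0]
force: [-0.2, -0.6, 0.1]
gripper_width: 0.3
gripper_force: 0.0
```

Run:
```python
import lev
from workcell import vision,job_done
import cv2,numpy as np
g=vision.grab_frame("side");o=cv2.imread("pics/side0.png")[:,:,::-1]
d=lambda r:np.abs(g[r].astype(int)-o[r]).mean().round(1)
print("box front",d(np.s_[320:350,270:390]),"hex",d(np.s_[315:365,225:262]))
# shift of box vs the first picture
t=cv2.matchTemplate(cv2.cvtColor(g,7)[300:365,245:410],cv2.cvtColor(np.ascontiguousarray(o),7)[310:355,255:400],5)
print("box shift px",np.subtract(cv2.minMaxLoc(t)[3],(10,10)))
```

```text
t 13.3833 ee [474.2 -99.5 152.5] F [ 0.2 -1.  -0.5] dark [138, 142, 194, 197, 179, 68, 23, 23]
box front 9.2 hex 32.4
box shift px [0 0]
```

```bash
python3 -c "
from workcell import job_done
print(job_done())"
```

```text
the job is handed in; nothing more can be done
None
```

I handed the job in at about 13.4 s of robot time: the selector looked to be at mark 6 in the pictures, the larger button was pressed to its stop and released, and the box had not visibly moved (no verdict came back).

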